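# Seat a vial carousel on its keyed drive

## Robot

A 7-joint arm with a two-finger parallel gripper is mounted at the origin on a cart in front of the work surface, level with it; the furniture and walls round the work are solid. World frame = base frame: x ahead of the robot, y to its left, z up, the work surface at z = 0. Lengths are in m, angles in rad, forces in N, time in s.
With the tool pointing down it reaches from about 0.425 to 0.825 m from the base axis. Payload 3.6 kg.
Tool frame: the origin (TCP) lies midway between the tips of the shut fingers; the grasp point (between the pads) lies 19 mm behind it; z points along the fingers, x is the direction in which the jaws open and shut, and the axes are right-handed (so a half turn about z gives the same grasp; the last joint's range is limited). The gripper opens to 85 mm and grips with 20 to 120 N. Pads are 22 mm wide; open, the fingers measure 114 mm over their backs; the gripper's body (76 mm by 85 mm) begins 54 mm behind the grasp point. The pads swing forward as they close: fully open they stand 13 mm farther back than shut.
Start: joints at [-1.339, 0.615, -0.013, 1.423, 0.008, 1.103, -0.04], TCP at [0.166, 0.628, 0.231] pointing down, gripper open.
Joint ranges: [-3.12, 3.12], [-0.3, 2.06], [-1.34, 1.32], [0.26, 2.42], [-1.36, 4.5], [0.01, 1.98], [-2.84, 2.84]. Speed limits (rad/s): [2.79, 2.79, 3.14, 3.14, 3.14, 3.14, 3.14].

## Interface

Orientations are given as a rotation vector (axis times angle).
In Python, from rig import env, eyes, order, telemetry gives the robot as it stands. Calls block until the motion is done:
- env.reach(position, orientation): joint-space move of the TCP to a pose.
- env.move_linear(position, attitude=None, velocity=0.15, guard=None): straight line of the TCP; attitude=None keeps the orientation; velocity is the mean speed in m/s. With guard (N) it stops when the force on the tool has changed by that much, and returns True; else False.
- env.set_joints(angles): joint-space move.
- env.grip(opening, f_grip=None): finger opening in m; f_grip is the grip in N (None keeps the last); returns when the fingers have stopped.
- env.dwell(seconds).
- env.inverse_kinematics(position, orientation): joint angles nearest the present ones, or None.
- eyes.grab_frame(name): name is "scene" or "side" or "wrist"; returns the picture (384x512x3 uint8, blue, green, red); there is no depth.
- eyes.camera_info(name): a dict with "K" (3x3 intrinsics, pixels), "k1" (the pictures are not rectified: a ray, as slopes to the right and down, at radius r is drawn at 1 + k1 r^2 times it, then the intrinsics apply), "position" and "rotation" of the camera in the world; the wrist camera has in their place "T_tool_cam" (4x4, takes a point from camera to tool coordinates, whose origin is the TCP and whose axes are the tool frame's). Camera axes: x right, y up, looking along -z (the intrinsics and any distortion apply to the point x, -y, -z); pixel columns grow to the right and rows downward; lengths in m; the calibration is good to about 2 mm. A picture is of the moment at which its call begins: read the wrist's pose just before it. camera_info takes no time and is no camera call.
A pose or a line that the arm cannot do raises env.PlanningError and nothing moves.
- order.job_done(): hands the job in, once; it reports no verdict.
Readings, each from a call of its own:
- telemetry.get_clock(): time.
- telemetry.get_joint_positions(): joint angles.
- telemetry.get_joint_vel(): joint speeds.
- telemetry.get_effort(): joint torques, N m.
- telemetry.get_ee_pos(): TCP position.
- telemetry.get_ee_rot(): TCP orientation.
- telemetry.get_ft_force(): force on the tool from outside, world axes, zero at the start.
- telemetry.get_moment(): the same for the moment, N m.
- telemetry.get_grip_width(): finger opening in m.
Only numpy, scipy, OpenCV 4.12 (cv2) and the standard library are available. Lean on these libraries where they do the work, as an engineer would, in place of code of your own. Each camera call takes 0.05 s, during which the arm holds its last target.

## Task

Put the vial carousel into the bore of the drive base and seat it fully home, with its flange flat on the base. It goes down only where the notch in its hub meets the key hidden in the bore, so rest it lightly on the key and turn it to feel for the place; do not force it down. Let go of it, and leave the beaker and the amber bottle standing where they are.

Things in the scene. Friction and masses are not known exactly. Their poses are not given: they have to be found in the camera images.
- carousel_handle (a point): Loose grey vial carousel, 0.2 kg, upright, 71 mm high: hub 48 mm diameter (lowest 26 mm), flange 76 mm diameter (26 to 32 mm up), on top a bar handle 44 mm long (its x), 14 mm thick (its y), 39 mm high, to be pinched across its thickness. Point: middle of the handle on the carousel's axis, 51 mm above its underside, 25 mm above the flange's underside; z up.
- carousel_notch (a point): The one notch in the carousel's hub, on its -x side, in line with the handle: 8 mm wide, 9 mm deep, over the hub's whole height. From above a low rib (2.5 mm) and a dark slot in the flange's rim stand over it. Point: middle of the notch at the hub's underside, 19.5 mm from the carousel's axis; same axes as the carousel.
- base_mouth (a point): Drive base, a fixed aluminium block 100 x 100 x 40 mm with a round bore 52 mm wide, 32 mm deep, with a 3 mm chamfer. Point: centre of the bore at the block's top face; z up. Seated, the carousel's flange lies on this face, its handle's middle 25 mm above this point, in whatever direction the key gives. The bore takes the hub with 2 mm play all round.
- base_index (a point): Dark index line on the base's top face and front, on its -x side. Point: on the line at the front top edge, 50 mm from the bore's centre. The key in the bore, not measured, stands on a hub (held by a brake that slips at 0.2 N m) anywhere within 40 degrees to either side of this line, seen from the bore's centre.
- base_key_level (a point): On the bore's axis, at the height of the key's top, 12 mm below the block's top face. The key is 6 x 6 mm, 20.5 mm from the axis. A carousel whose notch is not over it rests on it 14 mm too high. Pressed, the key yields from 2 N, gives 7 mm at 5.5 N, then is solid (7 mm too high still). Under the notch (within about 3 degrees) it springs up and the load falls away.
- beaker_mid (a point): Small clear plastic beaker, 45 mm diameter, 56 mm high, loose; a bystander. The point is its centre, half-way up.
- amber_mid (a point): Small amber bottle with a dark cap, 60 mm diameter, 122 mm high, loose; a bystander. The point is its centre, half-way up.
Mind the look-alikes: they are no part of the job. Of the things shaped like the part that bears base_mouth, the aluminium one is meant.

How it is judged:
By the outcome, as a careful person would: the job done as asked, in the order asked, and still so for the second after the job is handed in, with the robot touching nothing.
It also fails if it takes over 69 s, if anything falls off the work surface, if the arm or the gripper's body presses on something with over 40 N, if the wrist force passes 120 N, or if a joint passes its speed limit or range.

## Working session

There is one attempt and no reset: what is moved stays moved. The work goes in short steps, each a Python script; the robot and the scene stay as the last script left them, time stands still between calls to the robot, and variables do not carry over. Pictures are saved under pics/ and viewed, and the job is handed in when it is done.

```bash
ls; mkdir -p pics; python3 - <<'E'
from rig import env, eyes, order, telemetry
import cv2
for n in ["scene","side","wrist"]:
    im=eyes.grab_frame(n); cv2.imwrite(f"pics/{n}0.png",im); print(n,eyes.camera_info(n))
print(telemetry.get_clock(),telemetry.get_ee_pos(),telemetry.get_ee_rot(),telemetry.get_joint_positions())
E
```

```text
pics
scene {'K': array([[355.91813545,   0.        , 254.13304988],
       [  0.        , 355.91813545, 195.9195208 ],
       [  0.        ,   0.        ,   1.        ]]), 'k1': 0.027664619031364586, 'position': array([0.24764317, 0.50887417, 0.70032815]), 'rotation': array([ 0.26439515, -0.91301813, -2.43810487])}
side {'K': array([[383.22461762,   0.        , 250.14152591],
       [  0.        , 383.22461762, 189.0684758 ],
       [  0.        ,   0.        ,   1.        ]]), 'k1': -0.08158700026291141, 'position': array([ 0.16322803, -0.66072611,  0.73742189]), 'rotation': array([ 0.85558769, -0.22011637, -0.46510246])}
wrist {'K': array([[344.59212952,   0.        , 258.96017703],
       [  0.        , 344.59212952, 195.06034057],
       [  0.        ,   0.        ,   1.        ]]), 'k1': -0.04278052364848282, 'T_tool_cam': array([[ 9.99999834e-01,  5.74432416e-04, -3.35220046e-05,
         5.27674887e-04],
       [ 5.41452730e-04, -9.59105061e-01, -2.83049799e-01,
        -7.12568845e-02],
       [-1.94744104e-04,  2.83049734e-01, -9.59105213e-01,
        -1.43852417e-01],
       [ 0.00000000e+00,  0.00000000e+00,  0.00000000e+00,
         1.00000000e+00]])}
0.15 [0.16617482 0.62780066 0.23040139] [ 2.48850897e+00  1.91555264e+00 -2.47752448e-03] [-1.33849397  0.61570884 -0.01263105  1.42451628  0.00808231  1.10340303
 -0.04040669]
```

View pics/scene0.png

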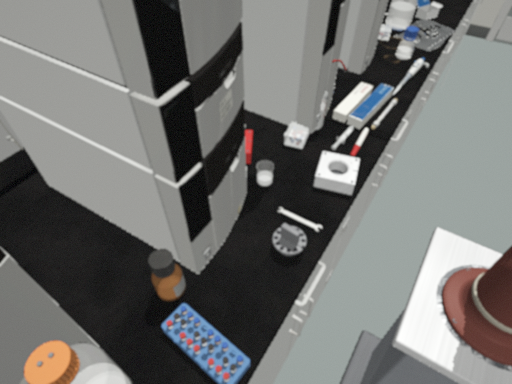

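View pics/side0.png

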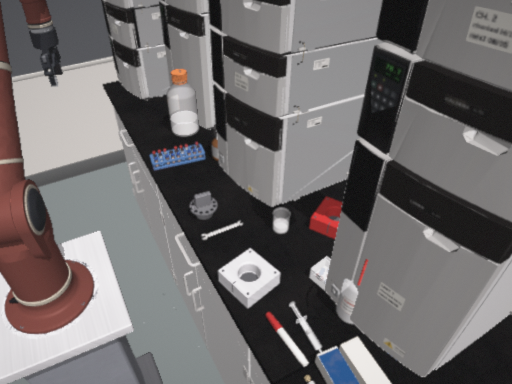

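View pics/wrist0.png

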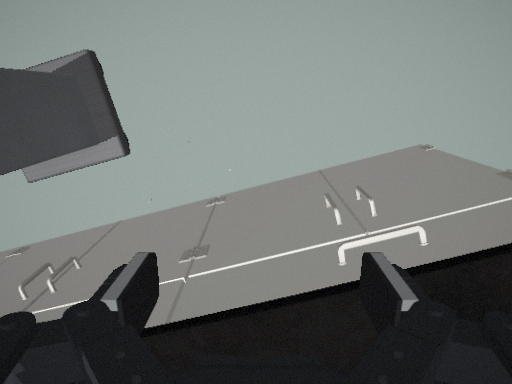

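The scene view shows the carousel at about (290,239), the white/aluminium block with the bore at (337,172), the beaker at (264,174) and the amber bottle at (166,276). I'll enlarge these to check for look-alikes.

```bash
cat > h.py <<'E'
from rig import env, eyes, order, telemetry
import cv2, numpy as np
from scipy.spatial.transform import Rotation as R
def campose(n,info,ee=None):
    if n!="wrist": return R.from_rotvec(info["rotation"]).as_matrix(), np.array(info["position"])
    p,r=ee; T=np.eye(4);T[:3,:3]=R.from_rotvec(r).as_matrix();T[:3,3]=p
    M=T@info["T_tool_cam"]; return M[:3,:3],M[:3,3]
def ray(n,uv,ee=None):
    i=eyes.camera_info(n);K=i["K"];C,o=campose(n,i,ee)
    d=np.array([(uv[0]-K[0,2])/K[0,0],(uv[1]-K[1,2])/K[1,1]]);s=d.copy()
    for _ in range(20): s=d/(1+i["k1"]*(s@s))
    return o,C@np.array([s[0],-s[1],-1.0])
def onplane(n,uv,z,ee=None):
    o,v=ray(n,uv,ee);return o+v*(z-o[2])/v[2]
def proj(n,P,ee=None):
    i=eyes.camera_info(n);K=i["K"];C,o=campose(n,i,ee)
    c=C.T@(np.array(P)-o);s=np.array([c[0],-c[1]])/-c[2];s=s*(1+i["k1"]*(s@s))
    return K[:2,:2]@s+K[:2,2]
def crop(im,x0,y0,x1,y1,k,name):
    cv2.imwrite(name,cv2.resize(im[y0:y1,x0:x1],None,fx=k,fy=k,interpolation=cv2.INTER_CUBIC))
E
python3 - <<'E'
from h import *
a=cv2.imread("pics/scene0.png");b=cv2.imread("pics/side0.png")
crop(a,240,130,370,270,4,"pics/c1.png");crop(b,170,170,310,310,4,"pics/c2.png")
for n,uv,z in [("scene",(290,236),.032),("side",(204,208),.032),("scene",(337,168),.04),("side",(249,273),.04),("scene",(264,174),.028),("side",(282,220),.028),("scene",(168,280),.05)]: print(n,uv,onplane(n,uv,z))
E
```

```text
scene (290, 236) [0.42526527 0.07491259 0.032     ]
side (204, 208) [0.42004256 0.06928741 0.032     ]
scene (337, 168) [ 0.42157636 -0.17678328  0.04      ]
side (249, 273) [ 0.42038374 -0.18647002  0.04      ]
scene (264, 174) [ 0.57901626 -0.06583885  0.028     ]
side (282, 220) [ 0.58382982 -0.06737328  0.028     ]
scene (168, 280) [0.57706911 0.31058389 0.05      ]
```

View pics/c1.png

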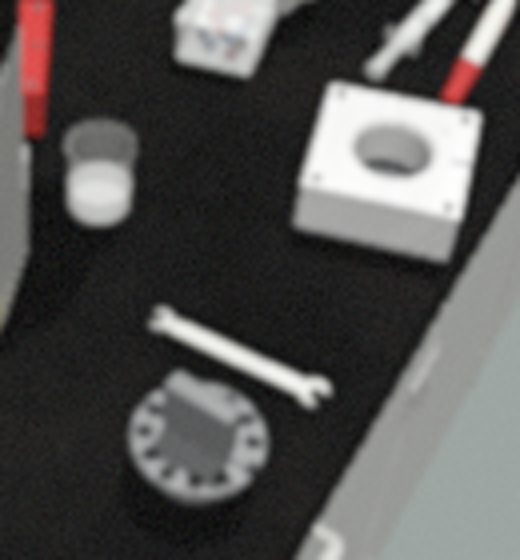

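View pics/c2.png

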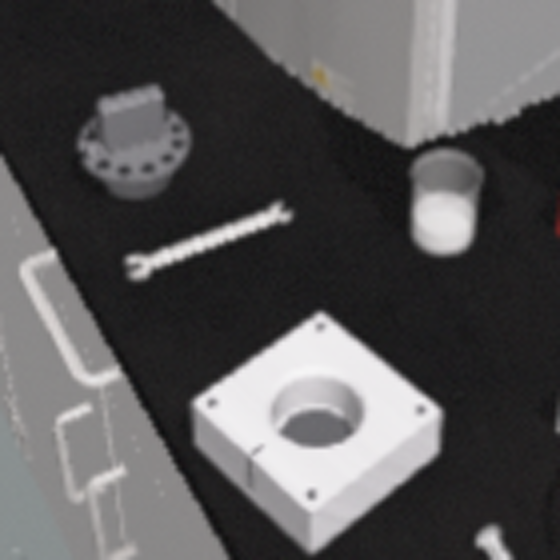

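```bash
python3 - <<'E'
from h import *
a=cv2.imread("pics/scene0.png");b=cv2.imread("pics/side0.png")
crop(a,280,0,480,150,4,"pics/c3.png");crop(b,270,190,470,384,3,"pics/c4.png")
E
```

```text
(no output)
```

View pics/c3.png

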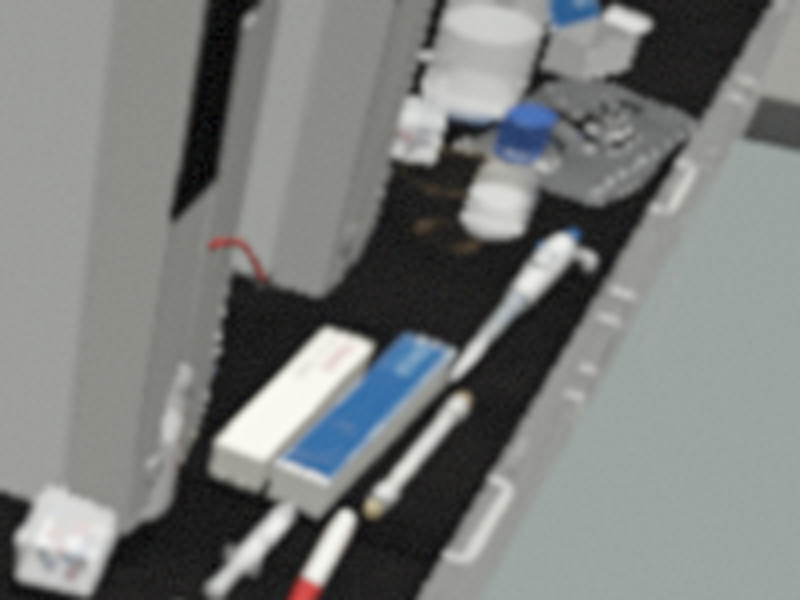

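View pics/c4.png

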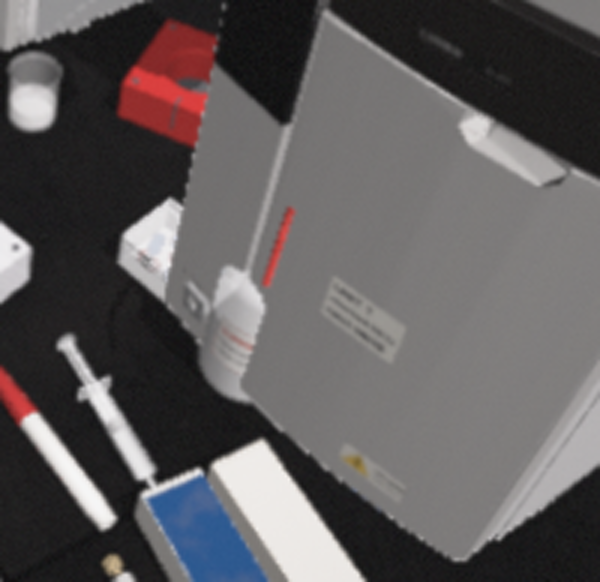

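The red block at side (330,215) is a look-alike. The silvery-white block at side (249,275), with an index line at (234,282), is the aluminium one. Next I'll measure rough directions and check the IK options.

```bash
cat >> h.py <<'E'
def down(yaw): return (R.from_euler('z',yaw)*R.from_euler('x',np.pi)).as_rotvec()
E
python3 - <<'E'
from h import *
print("notch",onplane("side",(170+90/4,170+155/4),.032),onplane("scene",(240+245/4,130+470/4),.032))
print("idx",onplane("side",(170+250/4,170+455/4),.04))
for y in np.arange(-180,181,15):
    o=[]
    for p in [(.423,.072,.25),(.423,.072,.042),(.421,-.182,.25),(.421,-.182,.07),(.421,-.182,.055)]:
        try:q=env.inverse_kinematics(np.array(p),down(np.radians(y)))
        except Exception as e:q=None
        o.append(None if q is None else round(q[6],2))
    print(y,o)
r=R.from_rotvec(telemetry.get_ee_rot()).as_matrix();print(r)
E
```

```text
notch [0.39137482 0.08134164 0.032     ] [0.38965147 0.08872395 0.032     ]
idx [ 0.37444136 -0.19509827  0.04      ]
-180 [np.float64(2.37), np.float64(2.33), np.float64(-2.17), np.float64(2.74), np.float64(2.68)]
-165 [np.float64(-2.52), np.float64(2.51), np.float64(-1.91), np.float64(-1.35), np.float64(-1.3)]
-150 [np.float64(-2.26), np.float64(2.69), np.float64(-1.65), np.float64(-1.09), np.float64(-1.16)]
-135 [np.float64(-2.0), np.float64(-1.25), np.float64(-1.38), np.float64(-0.96), np.float64(-0.9)]
-120 [np.float64(-1.74), np.float64(-1.09), np.float64(-1.12), np.float64(-0.69), np.float64(-0.64)]
-105 [np.float64(-1.48), np.float64(-0.97), np.float64(-1.0), np.float64(-0.43), np.float64(-0.38)]
-90 [np.float64(-1.37), np.float64(-1.17), np.float64(-0.58), np.float64(-0.6), np.float64(-0.65)]
-75 [np.float64(-1.16), np.float64(-0.93), np.float64(-0.51), np.float64(-0.34), np.float64(-0.44)]
-60 [np.float64(-0.95), np.float64(-0.73), np.float64(-0.33), np.float64(-0.09), np.float64(-0.21)]
-45 [np.float64(-0.72), np.float64(-0.53), np.float64(-0.09), np.float64(0.15), np.floa
[... 883 characters left out ...]
np.float64(1.4), np.float64(2.53), np.float64(2.08), np.float64(2.01)]
120 [np.float64(1.91), np.float64(1.58), np.float64(2.74), np.float64(2.26), np.float64(2.18)]
135 [np.float64(2.15), np.float64(1.76), np.float64(2.25), np.float64(2.42), np.float64(2.33)]
150 [np.float64(2.38), np.float64(1.95), np.float64(2.39), np.float64(2.48), np.float64(2.39)]
165 [np.float64(2.61), np.float64(2.14), np.float64(-2.43), np.float64(2.6), np.float64(2.52)]
180 [np.float64(2.37), np.float64(2.33), np.float64(-2.17), np.float64(2.74), np.float64(2.68)]
[[ 2.55863430e-01  9.66712801e-01 -5.14361676e-04]
 [ 9.66710898e-01 -2.55863947e-01 -1.91853273e-03]
 [-1.98627676e-03 -6.35667258e-06 -9.99998027e-01]]
```

```bash
python3 - <<'E'
from h import *
for n,uv in [("scene",(195,272)),("side",(265,203)),("scene",(55,168+30)),("side",(184,132)),("side",(330,255)),("scene",(285,130)),("scene",(245,215)),("side",(245,195))]: print(n,uv,onplane(n,uv,0))
y=np.radians(-112)
q0=telemetry.get_joint_positions()
for p in [(.13,.47,.3),(.423,.072,.3),(.423,.072,.24)]:
    print(p,env.inverse_kinematics(np.array(p),down(y)),env.inverse_kinematics(np.array(p),down(np.radians(75))))
E
```

```text
scene (195, 272) [ 5.65093899e-01  2.49313799e-01 -1.11022302e-16]
side (265, 203) [0.59456673 0.03845107 0.        ]
scene (55, 198) [1.00383441 0.27151299 0.        ]
side (184, 132) [0.52958242 0.51595182 0.        ]
side (330, 255) [ 0.63959001 -0.20745009  0.        ]
scene (285, 130) [ 0.63664566 -0.28847767  0.        ]
scene (245, 215) [0.55883357 0.05809519 0.        ]
side (245, 195) [0.56049658 0.09696437 0.        ]
(0.13, 0.47, 0.3) [-0.74833047  0.39287796 -0.84810019  1.75387232  0.32146028  1.14046451
  2.6334137 ] [-1.33222431  0.29397461 -0.01808557  1.77003799  0.00594909  1.07763279
 -0.04335364]
(0.423, 0.072, 0.3) [-1.05922338  0.34299451  1.14202022  1.92586237 -0.35135836  1.09448576
 -1.72859087] [-0.4387021   0.20011549  0.2683231   1.91224272 -0.06125348  1.0370379
  1.16470241]
(0.423, 0.072, 0.24) [-1.00969185  0.45158139  1.14030903  2.02702504 -0.49908831  0.97654645
 -1.56934912] [-0.37896397  0.268238    0.20329334  2.01218706 -0.07020454  0.8676546
  1.17168377]
```

```bash
python3 - <<'E'
from h import *
T=telemetry
env.reach(np.array([.12,.45,.3]),down(np.radians(60))); print(T.get_clock(),T.get_joint_positions())
env.reach(np.array([.44,.07,.26]),down(np.radians(-20))); print(T.get_clock(),T.get_joint_positions())
ee=(T.get_ee_pos(),T.get_ee_rot());im=eyes.grab_frame("wrist");cv2.imwrite("pics/w1.png",im);np.save("w1.npy",np.array(ee))
print(T.get_ft_force())
for y in (-60,-112):print(env.inverse_kinematics(np.array([.423,.072,.2]),down(np.radians(y))))
E
```

```text
0.9583 [-1.39575558  0.25868447  0.04960723  1.8221847  -0.01451752  1.05948919
 -0.29279235]
2.7667 [-0.89340394  0.37875653  0.94884752  1.9547559  -0.36779695  0.99178554
 -0.11791536]
[ 0.2085823  -0.32191455 -0.35212161]
[-0.94606195  0.5035482   1.07015355  2.08540096 -0.57835631  0.8857438
 -0.58912354]
[-1.02911063  0.61971726  1.28398094  2.08695494 -0.7264974   0.99480285
 -1.30992264]
```

View pics/w1.png

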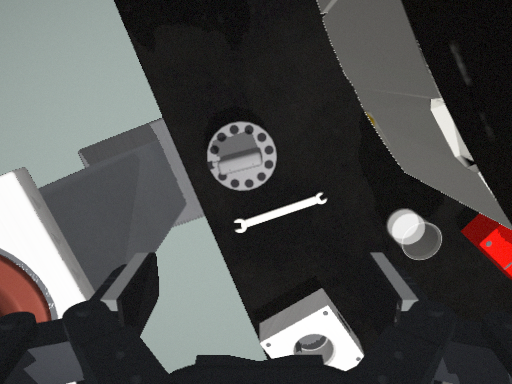

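```bash
python3 - <<'E'
from h import *
a=cv2.imread("pics/w1.png");crop(a,195,110,295,200,7,"pics/c5.png");crop(a,240,280,370,384,6,"pics/c6.png")
E
```

```text
(no output)
```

View pics/c5.png

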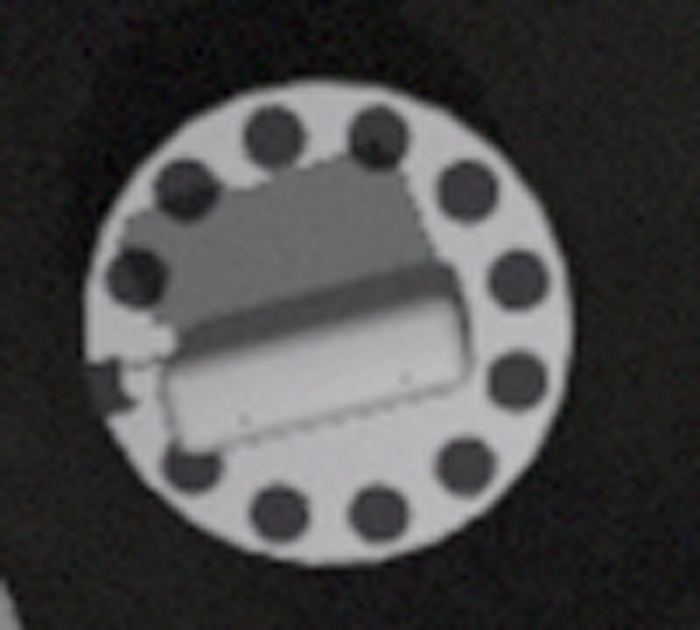

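View pics/c6.png

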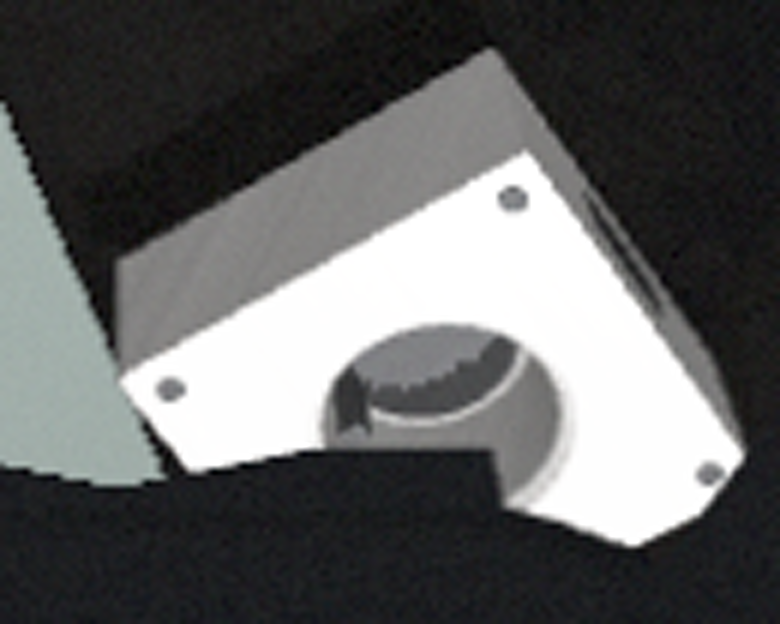

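```bash
python3 - <<'E'
from h import *
ee=np.load("w1.npy")
f=lambda c,z:onplane("wrist",((c[0]+.5)/7-.5+195,(c[1]+.5)/7-.5+110),z,ee)
g=lambda c,z:onplane("wrist",((c[0]+.5)/6-.5+240,(c[1]+.5)/6-.5+280),z,ee)
ang=lambda v:np.degrees(np.arctan2(v[1],v[0]))
pts=np.array([f(p,.032)[:2] for p in [(330,80),(573,325),(335,567),(85,320),(165,145),(505,155),(500,500),(155,490)]])
A=np.c_[2*pts,np.ones(len(pts))];s=np.linalg.lstsq(A,(pts**2).sum(1),rcond=None)[0];c=s[:2];print("flange",c,np.sqrt(s[2]+c@c))
sl=f((105,388),.032)[:2];print("slot",ang(sl-c),np.linalg.norm(sl-c))
print("handle edges",[ang(f(a,.071)-f(b,.071)) for a,b in [((188,450),(465,380)),((168,370),(455,298))]],np.mean([f(p,.071) for p in [(188,450),(468,378),(165,368),(458,297)]],0))
# base corners
cs=np.array([g(p,.04)[:2] for p in [(122,380),(528,152),(745,452)]]);print("corners",cs,ang(cs[0]-cs[1]),ang(cs[1]-cs[2]), (cs[0]+cs[2])/2,np.linalg.norm(cs[0]-cs[1]),np.linalg.norm(cs[2]-cs[1]))
b=(cs[0]+cs[2])/2
for z in(.028,.02):k=g((350,400),z)[:2];print("key",k,ang(k-b),np.linalg.norm(k-b))
# side corners
h=lambda c,z:onplane("side",((c[0]+.5)/4-.5+170,(c[1]+.5)/4-.5+170),z)[:2]
cc=np.array([h(p,.04) for p in [(320,312),(442,413),(313,505),(192,408)]]);print(cc,cc.mean(0))
i=h((253,452),.04);print("idx",ang(i-cc.mean(0)))
cf=h((134,142),.032);n=h((90,152),.032);print("side car",cf,ang(n-cf))
E
```

```text
flange [0.42506765 0.08386542] 0.038072372179877946
slot 174.57434173430002 0.03655950843706283
handle edges [np.float64(174.51297038805254), np.float64(174.27291010124762)] [0.42565744 0.08445106 0.071     ]
corners [[ 0.36340347 -0.14564458]
 [ 0.46006245 -0.12123716]
 [ 0.48299619 -0.20993723]] -165.8284518216178 104.49657593419857 [ 0.42319983 -0.1777909 ] 0.09969292961788243 0.09161691866667543
key [ 0.40528438 -0.17720544] 178.1282656133082 0.017925011796756613
key [ 0.40401445 -0.18394353] -162.21928463889162 0.020147791680611666
[[ 0.45781185 -0.12051846]
 [ 0.48228182 -0.21976271]
 [ 0.38923475 -0.2389268 ]
 [ 0.35971279 -0.14933126]] [ 0.4222603  -0.18213481]
idx -166.87967848836584
side car [0.4225367  0.08111143] 170.8197102692004
```

```bash
python3 - <<'E'
from h import *
T=telemetry
j2,j4=.35,1.95
env.set_joints(np.array([.38,j2,0,j4,0,np.pi-j2-j4,np.radians(-68)])); print(T.get_clock(),T.get_ee_pos(),R.from_rotvec(T.get_ee_rot()).as_matrix()[:,0])
env.reach(np.array([.45,-.18,.2]),down(np.radians(-90))); print(T.get_clock(),T.get_joint_positions())
env.dwell(.1)
ee=(T.get_ee_pos(),T.get_ee_rot());im=eyes.grab_frame("wrist");cv2.imwrite("pics/w2.png",im);np.save("w2.npy",np.array(ee))
E
```

```text
4.1083 [ 0.42533895 -0.19217862  0.21850745] [ 6.29267397e-03 -9.99980036e-01 -5.74255946e-04]
4.375 [ 3.33854802e-01  4.02336213e-01 -5.71267256e-03  1.93011796e+00
  1.72620384e-03  8.11152982e-01 -1.23726547e+00]
```

View pics/w2.png

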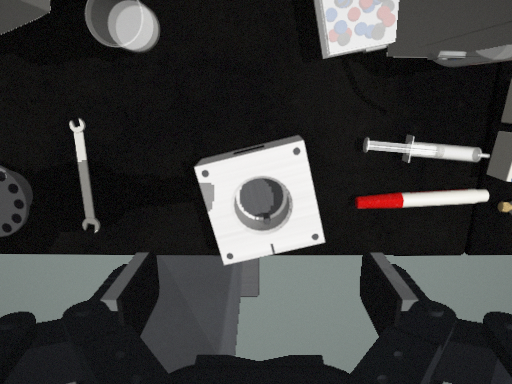

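```bash
python3 - <<'E'
from h import *
a=cv2.imread("pics/w2.png");crop(a,185,130,335,270,5,"pics/c7.png");crop(a,228,170,298,240,8,"pics/c8.png")
E
```

```text
(no output)
```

View pics/c7.png

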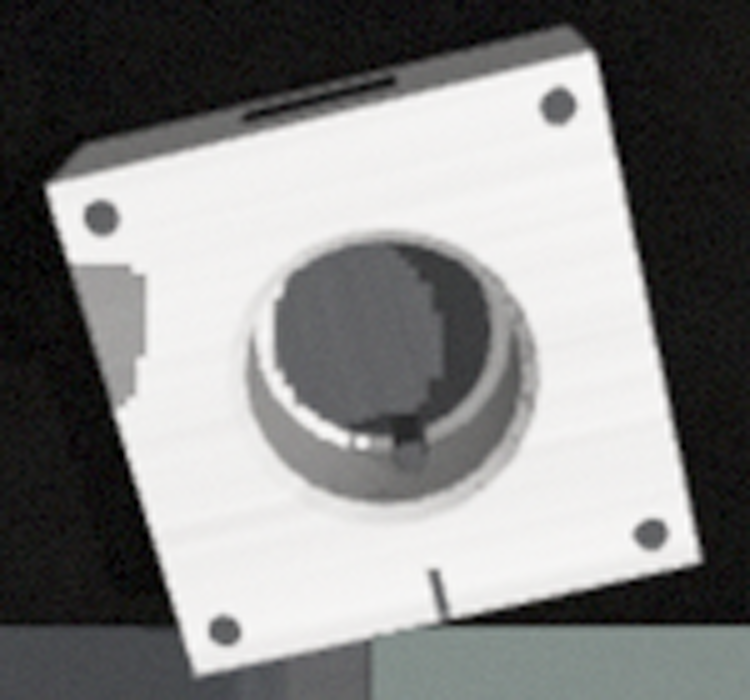

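View pics/c8.png

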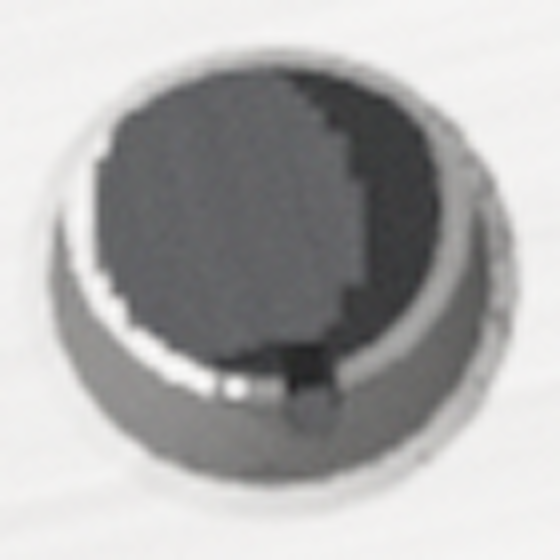

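The view shows the key in the bore: its top is at about px (267,220), with a dark face above it. This gives a useful prior for the feel search.

```bash
python3 - <<'E'
from h import *
ee=np.load("w2.npy")
g=lambda c,z,k=5,x=185,y=130:onplane("wrist",((c[0]+.5)/k-.5+x,(c[1]+.5)/k-.5+y),z,ee)[:2]
ang=lambda v:np.degrees(np.arctan2(v[1],v[0]))%360
cs=np.array([g(p,.04) for p in [(45,185),(597,50),(703,562),(195,677)]]);b=cs.mean(0)
print(cs,b,[np.linalg.norm(cs[i]-cs[i-1]) for i in range(4)])
ho=np.array([g(p,.04) for p in [(101,217),(558,105),(651,533),(225,630)]]);print("holes",ho.mean(0))
print("idx",ang(g((447,618),.04)-b),ang(g((433,572),.04)-b))
for c in [(312,405),(312,415),(312,395)]:
  k=g(c,.028,8,228,170);print("key",k,ang(k-b),np.linalg.norm(k-b))
for p in ((284,400),(340,400)):
  k=g(p,.028,8,228,170);print(ang(k-b))
pts=np.array([g(p,.04,8,228,170) for p in [(275,45),(520,300),(285,515),(45,260)]]);print(pts,pts.mean(0))
E
```

```text
[[ 0.45984497 -0.11989538]
 [ 0.48417648 -0.21811984]
 [ 0.38652683 -0.24227778]
 [ 0.3618919  -0.14418618]] [ 0.42311005 -0.1811198 ] [np.float64(0.10091999591800209), np.float64(0.10119321841032589), np.float64(0.10059353806943289), np.float64(0.10113774080010815)]
holes [ 0.42325133 -0.18089488]
idx 194.15732187409876 193.6206079213453
key [ 0.40425298 -0.18613409] 194.89096519627063 0.019512357943895362
key [ 0.4029518  -0.18614498] 193.99776926309664 0.02077516236177059
key [ 0.40555124 -0.18612323] 195.90507110689998 0.018257769129458597
185.00577361976656
204.83204612417163
[[ 0.45203178 -0.18130804]
 [ 0.421769   -0.20987287]
 [ 0.39481702 -0.18275186]
 [ 0.42652682 -0.15485326]] [ 0.42378616 -0.18219651]
```

```bash
python3 - <<'E'
from h import *
T=telemetry
q=T.get_joint_positions();q[0]=np.radians(-10.5);q[6]=np.radians(-106);q[2]=q[4]=0
env.set_joints(q)
env.reach(np.array([.452,.085,.19]),down(np.radians(-95.6))); print(T.get_clock(),T.get_joint_positions())
env.dwell(.1)
ee=(T.get_ee_pos(),T.get_ee_rot());im=eyes.grab_frame("wrist");cv2.imwrite("pics/w3.png",im);np.save("w3.npy",np.array(ee))
crop(im,205,150,305,250,7,"pics/c9.png")
E
```

```text
5.7667 [-0.22861301  0.37895096 -0.00339586  2.00783486  0.00250583  0.75687945
 -1.90374568]
```

View pics/w3.png

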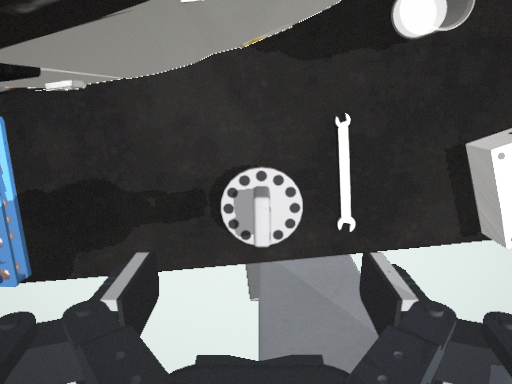

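View pics/c9.png

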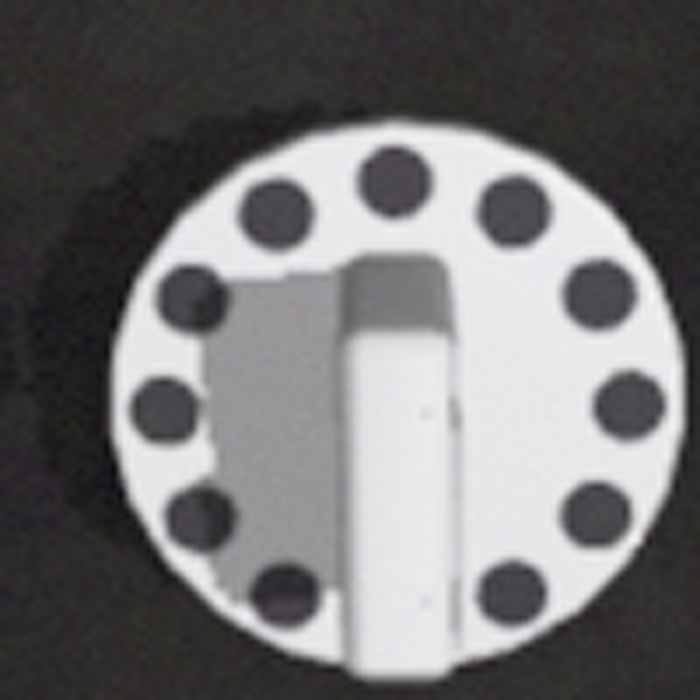

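```bash
python3 - <<'E'
from h import *
ee=np.load("w3.npy")
g=lambda c,z,k=7,x=205,y=150:onplane("wrist",((c[0]+.5)/k-.5+x,(c[1]+.5)/k-.5+y),z,ee)[:2]
H=[(395,181),(513,211),(599,294),(629,404),(596,514),(512,593),(285,594),(201,519),(163,409),(192,298),(276,213)]
p=np.array([g(c,.032) for c in H])
A=np.c_[2*p,np.ones(len(p))];s=np.linalg.lstsq(A,(p**2).sum(1),rcond=None)[0];c=s[:2]
a=np.degrees(np.arctan2(*(p-c).T[::-1]));print(c,np.sqrt(s[2]+c@c),np.round(a%30,1))
t=np.array([g(q,.071) for q in [(350,333),(455,333),(350,676),(452,676)]]);print(t.mean(0),[np.degrees(np.arctan2(*(t[i]-t[i+2])[::-1])) for i in (0,1)])
print([np.linalg.norm(t[0]-t[1]),np.linalg.norm(t[0]-t[2])])
E
```

```text
[0.42455539 0.08434374] 0.030619933283612212 [24.7 24.9 24.7 25.  24.8 24.8 24.7 25.2 24.6 24.8 24.8]
[0.42510247 0.08394979] [np.float64(-6.0271888331920485), np.float64(-5.793763519264779)]
[np.float64(0.011956725070193946), np.float64(0.04256297335133832)]
```

```bash
python3 - <<'E'
from h import *
T=telemetry
y=down(np.radians(-95.2))
env.grip(.05,50)
env.reach(np.array([.4248,.0842,.11]),y)
print(env.move_linear(np.array([.4248,.0842,.041]),y,velocity=.08,guard=6),T.get_ee_pos(),T.get_clock())
env.grip(0,50);print(T.get_grip_width(),T.get_ft_force(),T.get_moment())
env.move_linear(np.array([.4248,.0842,.12]),y,velocity=.1);env.dwell(.3)
print(T.get_grip_width(),T.get_ft_force(),T.get_moment(),T.get_clock(),T.get_joint_positions())
ee=(T.get_ee_pos(),T.get_ee_rot());im=eyes.grab_frame("wrist");cv2.imwrite("pics/w4.png",im);np.save("w4.npy",np.array(ee));print(ee)
cv2.imwrite("pics/s4.png",eyes.grab_frame("side"))
E
```

```text
False [0.42525494 0.0842768  0.04141106] 7.8
0.013262957094477182 [0.02196567 0.3172785  3.31566164] [ 0.0477842   0.01201498 -0.02791763]
0.013186440712664164 [ 0.48375528 -0.74869389 -1.98029204] [-0.00722226 -0.03000577  0.01083463] 9.45 [-0.24012612  0.46372649 -0.00844217  2.15300693  0.00749552  0.52587494
 -1.915671  ]
(array([0.42454098, 0.0841581 , 0.11960504]), array([ 2.11785290e+00, -2.31923836e+00, -7.53040663e-04]))
```

View pics/w4.png

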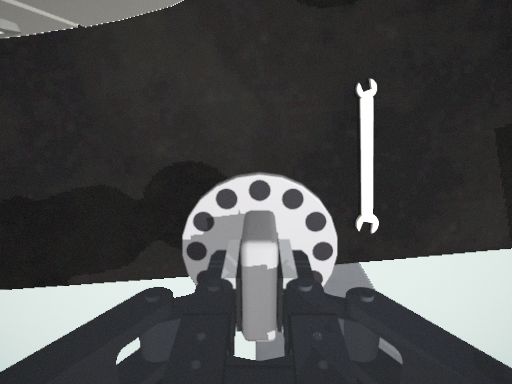

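View pics/s4.png

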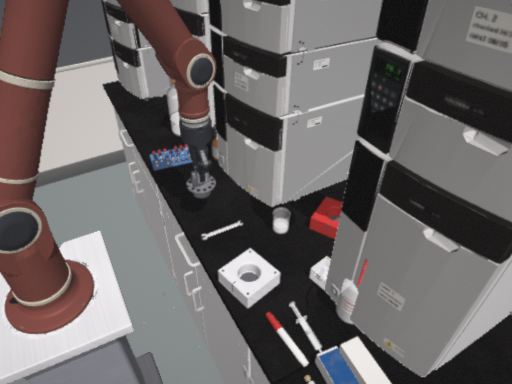

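```bash
python3 - <<'E'
from h import *
T=telemetry
ee=np.load("w4.npy")
p=np.array([onplane("wrist",c,.1105,ee)[:2] for c in [(259,190),(292,199),(315,221),(323,251),(204,221),(227,198),(196,251)]])
A=np.c_[2*p,np.ones(len(p))];s=np.linalg.lstsq(A,(p**2).sum(1),rcond=None)[0];c=s[:2]
print(c,c-ee[0][:2],np.sqrt(s[2]+c@c),np.round(np.degrees(np.arctan2(*(p-c).T[::-1]))%30,1))
off=R.from_rotvec(ee[1]).as_matrix().T@np.r_[c-ee[0][:2],0];print("tool off",off)
Y=-95.2+19.7
b=np.array([.4233,-.1813])
q=T.get_joint_positions();print(q)
env.reach(np.array([*b,.15]),down(np.radians(Y)));print(T.get_clock(),T.get_joint_positions(),T.get_ee_pos())
cv2.imwrite("pics/s5.png",eyes.grab_frame("side"));im=eyes.grab_frame("wrist");cv2.imwrite("pics/w5.png",im)
E
```

```text
[0.42344628 0.0845375 ] [-0.0010947  0.0003794] 0.03083015576505897 [25.1 25.2 25.7 25.1 23.8 23.7 24.4]
tool off [-2.78672393e-04  1.12456278e-03  9.66454999e-07]
[-0.24012005  0.46340419 -0.00840255  2.15280694  0.00749262  0.52589705
 -1.91564455]
10.5917 [ 0.47157305  0.44668555 -0.16322938  2.0490893   0.11348705  0.6545257
 -1.08207858] [ 0.42360368 -0.17970066  0.14986265]
```

View pics/w5.png

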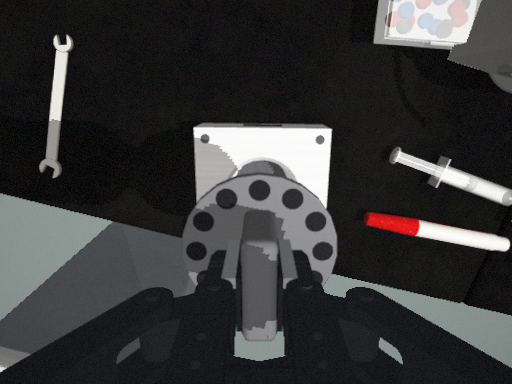

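```bash
python3 - <<'E'
from h import *
T=telemetry
Y=-75.5;o=down(np.radians(Y))
env.dwell(.3);print(T.get_ee_pos(),T.get_ft_force())
g=env.move_linear(np.array([.4238,-.1813,.088]),o,velocity=.08,guard=6);env.dwell(.2)
print(g,T.get_ee_pos(),T.get_ft_force(),T.get_moment())
g=env.move_linear(np.array([.4238,-.1813,.060]),o,velocity=.02,guard=2.5)
print(g,T.get_ee_pos(),T.get_ft_force(),T.get_moment(),T.get_clock())
env.dwell(.2);print(T.get_ee_pos(),T.get_ft_force(),T.get_moment())
cv2.imwrite("pics/w6.png",eyes.grab_frame("wrist"))
E
```

```text
[ 0.42350139 -0.18064861  0.14995489] [ 0.64969983  0.49690803 -1.92198396]
False [ 0.42412367 -0.1814471   0.08848577] [ 0.3354414   0.3274813  -1.99519367] [0.01953501 0.0469212  0.01822852]
False [ 0.42389751 -0.18133994  0.06011694] [ 0.68858555 -0.36631833 -1.41545683] [-0.0808586  -0.00902013  0.02027954] 13.6667
[ 0.42384603 -0.18130706  0.06007119] [ 0.14279636  0.0094235  -2.06962474] [-0.01224219 -0.04214389  0.00912667]
```

View pics/w6.png

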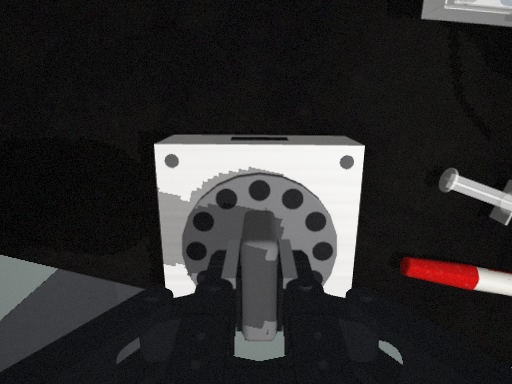

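It passed the key level with no load, so the notch is on the key. I'll lower it to contact.

```bash
python3 - <<'E'
from h import *
T=telemetry
o=down(np.radians(-75.5))
g=env.move_linear(np.array([.4238,-.1813,.0525]),o,velocity=.015,guard=3)
print(g,T.get_ee_pos(),T.get_ft_force(),T.get_moment(),T.get_clock())
env.dwell(.2);print(T.get_ee_pos(),T.get_ft_force(),T.get_moment())
cv2.imwrite("pics/s7.png",eyes.grab_frame("side"))
E
```

```text
True [ 0.42393884 -0.18142239  0.05534579] [-0.85863034 -0.62169912  4.03735053] [0.15829585 0.03976219 0.04745099] 14.3
[ 0.42394239 -0.18141484  0.05535666] [ 0.12294438 -0.5965987   5.87396742] [0.20277485 0.07795551 0.01769603]
```

It made contact at TCP z = 0.0554, which is the predicted seated height. I'll release, retreat and check.

```bash
python3 - <<'E'
from h import *
T=telemetry
o=down(np.radians(-75.5))
env.grip(.05);print(T.get_grip_width(),T.get_ft_force())
env.move_linear(np.array([.4238,-.1813,.12]),o,velocity=.08)
env.reach(np.array([.45,-.18,.22]),down(np.radians(-75.5)));env.dwell(.3)
ee=(T.get_ee_pos(),T.get_ee_rot());im=eyes.grab_frame("wrist");np.save("w8.npy",np.array(ee))
s=eyes.grab_frame("side");cv2.imwrite("pics/w8.png",im);crop(s,190,180,310,310,5,"pics/s8.png");cv2.imwrite("pics/sc8.png",eyes.grab_frame("scene"))
crop(im,190,120,330,270,5,"pics/c10.png");print(T.get_clock())
E
```

```text
0.04995992406327788 [ 0.08180999  0.33868832 -0.55863522]
16.9
```

View pics/c10.png

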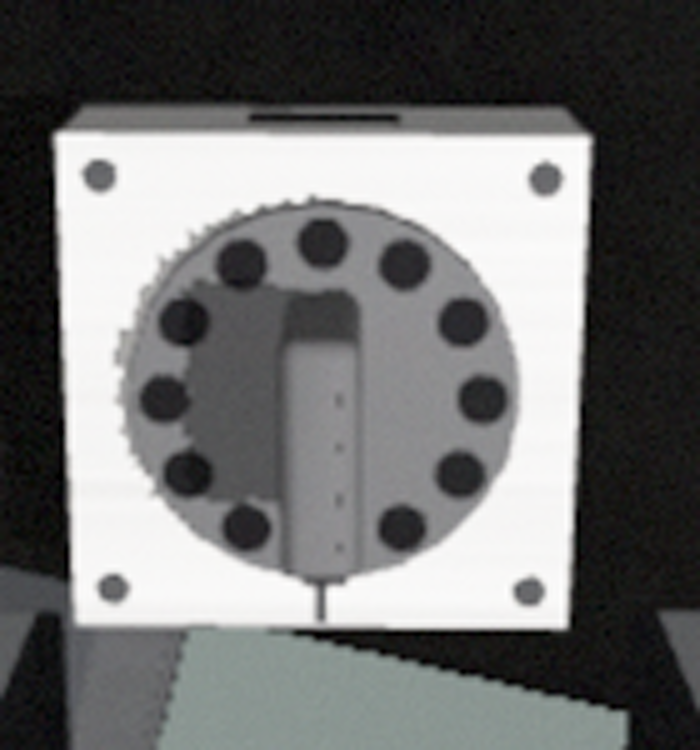

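View pics/s8.png

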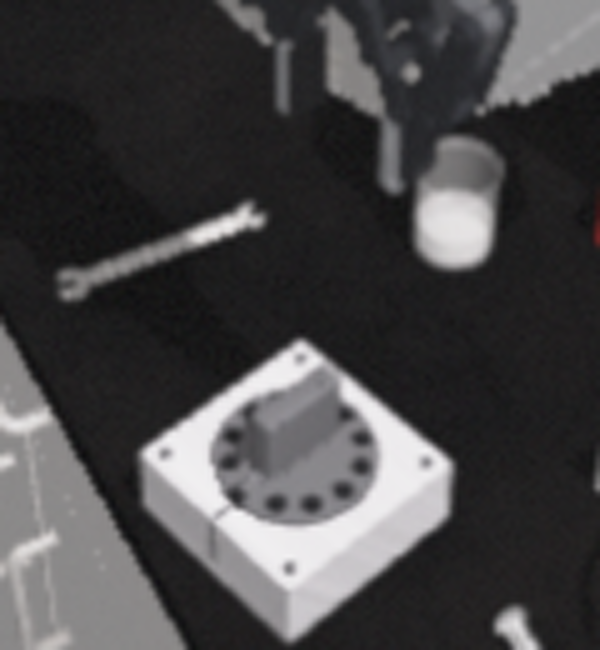

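View pics/sc8.png

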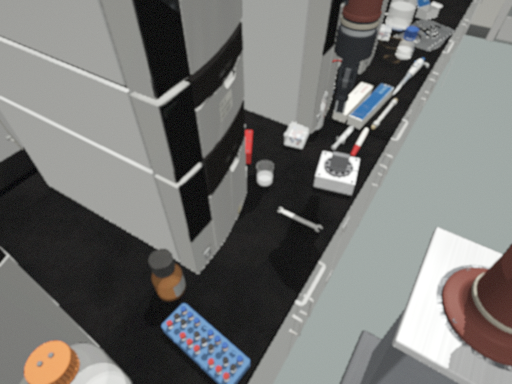

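```bash
python3 - <<'E'
from h import *
order.job_done();print(telemetry.get_clock(),telemetry.get_ft_force())
E
```

```text
the job is handed in; nothing more can be done
the job is handed in; nothing more can be done
```

The carousel is seated in the aluminium base with its flange flat on the top face. I let go of it, backed the gripper off, and handed the job in at about 17 s.

- **Finding the key:** I did no turning search. The wrist camera could see the key in the bore, at about 194.5°, nearly in line with the index mark. I set the notch to that angle and lowered the carousel with a light force guard. It went past the key level with no rise in load.
- **Seating:** It first made contact at TCP height 0.0554 m, the height I had predicted for fully seated. The guard stopped it there, with the vertical force about 8 N above its unloaded level. After release, the wrist and side pictures show the flange flat and centred on the base. Its apparent diameter of about 76 mm fits it being seated; 14 mm too high, it would look about 80 mm.
- **Beaker and amber bottle:** In the last scene picture both stand at their original pixel positions, (264,174) and (166,276).

None of the checks failed. The one small disagreement was that the held carousel looked about 1 mm off the tool centre. I corrected for half of that, and the bore's 2 mm play took the rest.

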